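# Open the child-proof tablet box with its release rod

### The arm

A 6-joint arm with a two-finger parallel gripper is mounted at the origin on a cart in front of the work surface, level with it; the furniture and walls round the work are solid. World frame = base frame: x ahead of the robot, y to its left, z up, the work surface at z = 0. Lengths are in m, angles in degrees, forces in N, time in s.
With the tool pointing down it reaches from about 0.375 to 0.9 m from the base axis. Payload 3.1 kg.
Tool frame: the origin (TCP) lies on the centre line of the jaws, within the pads' length; the fingertips stand 17 mm ahead of it and the grasp point (between the pads) lies 2 mm behind it; z points along the fingers, y is the line along which they close (so a half turn about z gives the same grasp; the last joint's range is limited). The gripper opens to 87 mm and grips with 3 to 60 N. Pads are 19 mm wide; open, the fingers measure 117 mm over their backs; the gripper's body (75 mm by 190 mm) begins 51 mm behind the grasp point.
Start: joints at [56.923, 30.224, 82.088, -0, 67.689, -10.227], TCP at [0.243, 0.576, 0.24] pointing down, gripper open.
Joint ranges: [-176.69, 176.69], [-43.24, 126.21], [12.49, 139.97], [-82, 262], [0, 151.66], [-163.58, 163.58]. Speed limits (degrees/s): [159.86, 159.86, 180, 180, 180, 180].

### API

Orientations are given as a 3x3 rotation matrix whose columns are the frame's x, y, z axes.
In Python, from rig import bot, imaging, finder gives the robot as it stands. The module is installed in compiled form; this text tells all that it offers.
- The arm moves only by the tool play_rows, never from a script. Its argument "motion" is a list that holds one entry, the list of rows, each a list of 6 numbers: the shift along the tool's x, y, z in a scale on which 1.0 is 300 mm, then the turn, a rotation vector about the tool's x, y, z in parts of the range, where 1.0 means 60 degrees. In form: [[[dx, dy, dz, wx, wy, wz], ...]]. A call has 1 to 8 rows; each row is the pose to reach, as a shift and turn from the pose commanded when the call began, along the tool's axes at that moment; what a row does not reach only later rows make up. A row lasts 1/12 s, in which the tool goes at most 41.7 mm and 7.16 degrees, less where a joint would pass 70% of its speed; a pose out of reach is approached as far as the arm can. No shift or turn number may pass 1 either way. A call with a gripper value outside its range is refused whole. "fingers" is the finger opening in m, from 0 to 0.087, set as the call begins (left out, the last holds). The fingers move at their own pace and stop on an object; the grip force is fixed at half the most. Time passes only in rows, so rows that repeat a pose let the fingers close. It gives the time, the measured TCP pose, the force, the opening and the grip force at its end, in the units of the state.
- bot.read_state(): the state, without advancing time (a new reading comes with each control period).
- imaging.capture(name): name is "scene" or "top" or "wrist"; returns a dict with "frame" (384x512x3 uint8, red, green, blue), "camera_matrix" (3x3 intrinsics, pixels), "R" (3x3) and "t" (3): a world point X has camera coordinates R X + t. Camera axes: x right, y down, z forward; pixel columns grow to the right and rows downward; lengths in m; the calibration is good to about 2 mm. The wrist camera is an equidistant fisheye: a pixel r from the principal point sees the ray r / f radians off the axis. A picture is of the moment at which its call begins. There is no depth.
- bot.hand_in(): hands the job in; it is judged then, once.
Trained networks look in the newest picture that a camera, given by its name, has taken for a name from the list of things; names that differ only in an ending like _2 or _b are one class to them, and where a whole thing is asked for, a point or a joint stands for the part that bears it (a point fixed in the world has none). Each returns a list of dicts, best first, with "confidence" (0 to 1); they miss things now and then, are a little off and sometimes report something else, mostly with a low value. They report only what shows in the picture. A call takes as long as a camera call. They do not tell look-alikes from the thing itself.
- finder.recognise(camera, name): "at" ([x, y, z] in m, in world coordinates, good to about 4 mm: the middle of the surface that is visible of it).
- finder.outline_of(camera, name): "pixels" (384x512 bool, what is visible of it).
The state is a dict: "time_s": time; "joint_positions": joint angles; "qvel": joint speeds; "tau": joint torques, N m; "position": TCP position; "tcp_rot": TCP orientation; "force": force on the tool from outside, world axes, zero at the start; "moment": the same for the moment, N m; "opening": opening from 0.0 (shut) to 1.0 (fully open); "grasp_force": force on a finger pad.
Only numpy, scipy, OpenCV 4.12 (cv2) and the standard library are available. Lean on these libraries where they do the work, as an engineer would, in place of code of your own. Each camera call takes 0.05 s, during which the arm holds its last target. There are 200 camera calls.

### The job

The dishwasher-tablet box is locked. Take the release rod out of its wooden stand, push it down through the slot in the box's lid, feel along the slot for the gap that hides the catch and press the catch down until the drawer springs open. Then put the rod back in its stand, fully home; never press or knock the rod against the box harder than about 25 N, and do not disturb the things standing around.

Things in the scene. Friction and masses are not known exactly. Their poses are not given: they have to be found in the camera images.
- box: White plastic box with a drawer, fixed to the worktop, 130 (x) x 160 (y) x 100 mm high; origin at the centre of its underside, x axis from the drawer front to the back, y axis along the slot, z up. Lid 6 mm thick; everything under the lid is hidden (see deck).
- slot (a point): Centre of the slot at the lid's top face (100 mm above the worktop). The slot is 12 mm wide (box x) and 68 mm long (box y, from -34 to +34 mm), with thin steel lips along its long sides that stand about 1 mm proud.
- drawer (a joint): How far the drawer stands out of the box, m: 0 shut and locked, 0.045 fully open. A spring pushes it out towards box -x (the robot's side) in about half a second once released; it stays out by itself.
- rod: Release rod standing upright in its stand: square pale wooden grip 24 x 24 mm, 54 mm tall, above a round steel rod 8 mm thick and 75 mm long with a round end. Origin on the axis at the underside of the grip, z up along the grip, x and y square to the grip's faces. 0.08 kg.
- rod_tip (a point): Lower end of the steel rod, 75 mm below the rod's origin.
- stand: Wooden stand, 60 x 60 x 85 mm block fixed to the worktop, origin at the centre of its underside, with a vertical through hole of 14 mm with a 3 mm bevel. Stands left or right of the box.
- stand_hole (a point): Centre of the stand's hole at its top face, 85 mm above the worktop. When the rod is home the underside of its grip rests here.
- salt_shaker: Bystander: salt shaker 44 x 44 x 90 mm, origin at the centre of its underside.
- ramekin: Bystander: white ramekin 74 x 74 x 38 mm, origin at the centre of its underside.
- lime: Bystander: lime 50 x 42 x 42 mm.
- deck (a point): Hidden, 30 mm below slot. A hard flat deck at this height lies under the whole slot but for one gap 16 mm long (along box y), its middle anywhere from y -12 to +12 mm: unmeasured, to be felt. In the gap, 8 mm below the deck's top, is the catch's sprung tab: it yields at about 3.5 N, takes 7.5 N at its stop 8 mm down; the drawer is let go when it is 6 to 7 mm down.
Not all that is in view belongs to the job. Leave any pink look-alike of the stand alone.

How it is judged:
By the outcome, as a careful person would: the job done as asked, in the order asked, and still so for the second after the job is handed in, with the robot touching nothing.
It also fails if it takes over 72 s, if anything falls off the work surface, if the arm or the gripper's body presses on something with over 40 N, if the wrist force passes 120 N, or if a joint passes its speed limit or range.

## Working session

There is one attempt and no reset: what is moved stays moved. The work goes in short steps, Python scripts to look and compute and a tool call to move; the robot and the scene stay as the last step left them, time stands still between calls to the robot, and variables do not carry over. Pictures are saved under pics/ and viewed, at most 12 in all, crops included, and the job is handed in when it is done.

Besides the shell and the picture viewer there is one more tool, called after "Request:" as name(argument=value, ...) on one line, values as JSON. play_rows: Moves the arm, as the interface text tells. Its arguments: {"type":"object","properties":{"motion":{"type":"array"},"fingers":{"type":"number"}},"required":["motion"]}

```bash
mkdir -p pics; cat > h.py <<'E'
import numpy as np, cv2
from rig import bot, imaging, finder
def cap(n,save=None):
    c=imaging.capture(n)
    if save: cv2.imwrite('pics/'+save,c['frame'][:,:,::-1])
    return c
def ray(c,u,v,z,fish=False):
    K=c['camera_matrix'];R=np.array(c['R']);t=np.array(c['t'])
    x=(u-K[0][2])/K[0][0];y=(v-K[1][2])/K[1][1]
    if fish:
        r=np.hypot(x,y);d=np.array([x/r*np.sin(r),y/r*np.sin(r),np.cos(r)]) if r>0 else np.array([0,0,1.])
    else: d=np.array([x,y,1.])
    o=-R.T@t;d=R.T@d
    return o+d*(z-o[2])/d[2]
def proj(c,X,fish=False):
    K=c['camera_matrix'];p=np.array(c['R'])@np.array(X)+np.array(c['t'])
    if fish:
        r=np.hypot(p[0],p[1]);th=np.arctan2(r,p[2]);a=p[:2]/r*th
    else: a=p[:2]/p[2]
    return np.array([K[0][0]*a[0]+K[0][2],K[1][1]*a[1]+K[1][2]])
E
python3 - <<'E'
from h import *
np.set_printoptions(precision=4,suppress=True)
ims=[]
for n in ['scene','top']:
    c=cap(n); ims.append(c['frame'])
    for k in ['box','slot','drawer','rod','stand','salt_shaker','ramekin','lime']:
        try: print(n,k,[(np.round(d['at'],3).tolist(),round(d['confidence'],2)) for d in finder.recognise(n,k)][:3])
        except Exception as e: print(n,k,e)
    cv2.imwrite(f'pics/{n}0.png',cv2.resize(c['frame'][:,:,::-1],(768,576),interpolation=cv2.INTER_CUBIC))
s=bot.read_state();print(s['tcp_rot'],s['position'],s['opening'],s['time_s'])
E
```

```text
scene box [([0.551, -0.072, 0.076], 0.55)]
scene slot [([0.553, -0.07, 0.072], 0.57)]
scene drawer [([0.52, -0.05, 0.033], 0.6)]
scene rod [([0.552, -0.07, 0.077], 0.62), ([0.552, -0.286, 0.117], 0.58)]
scene stand [([0.435, -0.372, 0.061], 0.87), ([0.539, -0.298, 0.068], 0.67)]
scene salt_shaker [([0.54, 0.226, 0.044], 0.67)]
scene ramekin [([0.747, -0.187, 0.02], 0.67), ([0.552, -0.07, 0.071], 0.56)]
scene lime [([0.552, -0.071, 0.074], 0.55), ([0.77, 0.146, 0.029], 0.5)]
top box [([0.573, -0.031, 0.098], 0.84)]
top slot [([0.573, -0.029, 0.1], 0.98), ([0.758, -0.188, 0.007], 0.31)]
top drawer [([0.52, -0.036, 0.043], 0.54), ([0.537, 0.228, 0.076], 0.22)]
top rod [([0.541, 0.23, 0.08], 0.46), ([0.559, -0.277, 0.138], 0.45)]
top stand [([0.548, -0.268, 0.085], 0.96), ([0.458, -0.352, 0.086], 0.66)]
top salt_shaker [([0.54, 0.228, 0.078], 0.54)]
top ramekin [([0.758, -0.185, 0.009], 0.72)]
top lime [([0.771, 0.158, 0.032], 0.66)]
[[-0.9215  0.3883  0.    ]
 [ 0.3883  0.9215  0.    ]
 [-0.      0.     -1.    ]] [0.2427 0.5759 0.2396] 0.9975278677354062 0.9
```

View pics/top0.png

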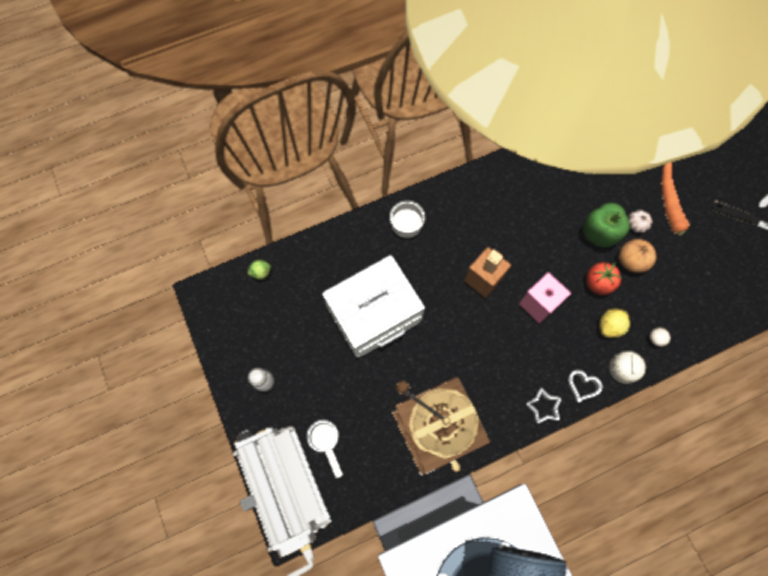

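View pics/scene0.png

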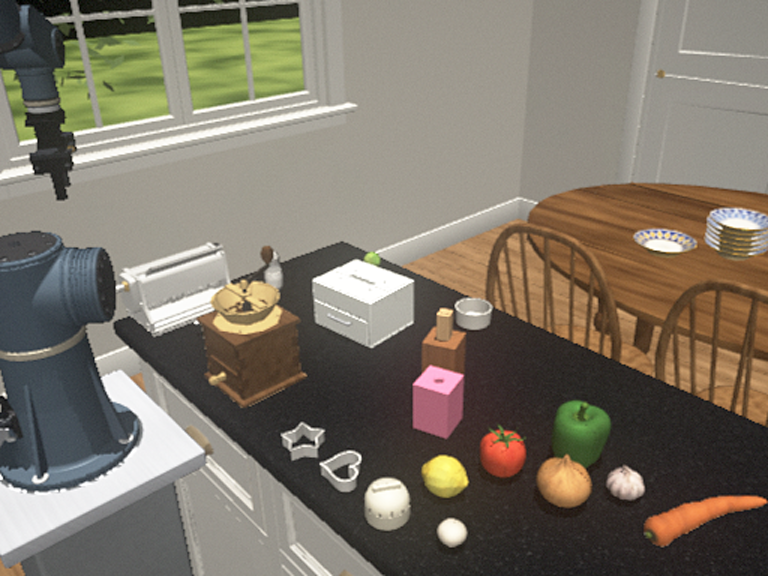

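The top view shows the wooden stand with the rod at about (490,270), the pink look-alike at (546,296) and the box at (373,303), with its drawer front facing down in the picture. The finder agrees. Next I move above them for a wrist view.

The rows are not in the units I measure in: shifts go in shares of 300 mm and turns go in shares of 60 degrees. I convert before sending: -0.214 m / 0.3 = -0.7133, -0.2 m / 0.3 = -0.6667.

Request:
play_rows(motion=[[[-0.6667,-0.7133,-0.2,0,0,0],[-0.6667,-0.7133,-0.2,0,0,0],[-0.6667,-0.7133,-0.2,0,0,0],[-0.6667,-0.7133,-0.2,0,0,0],[-0.6667,-0.7133,-0.2,0,0,0],[-0.6667,-0.7133,-0.2,0,0,0],[-0.6667,-0.7133,-0.2,0,0,0],[-0.6667,-0.7133,-0.2,0,0,0]]])

```text
time_s: 1.57
position: [0.3459, 0.2969, 0.3009]
tcp_rot: [[-0.92, 0.393, 0.003], [0.392, 0.92, -0.002], [-0.003, -0.0, -1.0]]
force: [0.0, 0.5, -0.3]
opening: 0.998
grasp_force: 0.0
```

Converted, -0.235 m / 0.3 = -0.7833, -0.22 m / 0.3 = -0.7333.

Request:
play_rows(motion=[[[-0.7333,-0.7833,0,0,0,0],[-0.7333,-0.7833,0,0,0,0],[-0.7333,-0.7833,0,0,0,0],[-0.7333,-0.7833,0,0,0,0],[-0.7333,-0.7833,0,0,0,0],[-0.7333,-0.7833,0,0,0,0],[-0.7333,-0.7833,0,0,0,0],[-0.7333,-0.7833,0,0,0,0]]])

```text
time_s: 2.23
position: [0.4567, -0.0038, 0.2998]
tcp_rot: [[-0.921, 0.39, 0.002], [0.39, 0.921, -0.001], [-0.002, -0.0, -1.0]]
force: [1.0, 0.1, -0.0]
opening: 0.994
grasp_force: 0.0
```

Converted, -0.092 m / 0.3 = -0.3067, -0.086 m / 0.3 = -0.2867.

Request:
play_rows(motion=[[[-0.2867,-0.3067,0,0,0,0],[-0.2867,-0.3067,0,0,0,0],[-0.2867,-0.3067,0,0,0,0],[-0.2867,-0.3067,0,0,0,0]]])

```text
time_s: 2.57
position: [0.5027, -0.1261, 0.2999]
tcp_rot: [[-0.919, 0.393, 0.005], [0.393, 0.919, -0.005], [-0.007, -0.003, -1.0]]
force: [1.2, 0.1, -0.6]
opening: 0.999
grasp_force: 0.0
```

```bash
python3 - <<'E'
from h import *
np.set_printoptions(precision=4,suppress=True)
c=cap('wrist')
for k in ['box','slot','rod','stand']:
    print(k,[(np.round(d['at'],3).tolist(),round(d['confidence'],2)) for d in finder.recognise('wrist',k)][:3])
cv2.imwrite('pics/w0.png',cv2.resize(c['frame'][:,:,::-1],(800,600),interpolation=cv2.INTER_CUBIC))
s=bot.read_state();print(s['tcp_rot'],s['position'],s['joint_positions'],s['time_s'])
print(c['camera_matrix'],c['R'],c['t'])
E
```

```text
box [([0.565, -0.028, 0.098], 0.59)]
slot [([0.566, -0.027, 0.1], 0.92)]
rod []
stand [([0.549, -0.253, 0.054], 0.88), ([0.457, -0.345, 0.082], 0.67)]
[[-0.922   0.3872 -0.0011]
 [ 0.3872  0.922   0.001 ]
 [ 0.0014  0.0005 -1.    ]] [ 0.4982 -0.1176  0.2993] [-25.8205  17.3938  93.7182   0.0284  68.969  -93.0473] 2.8167
[[297.3186   0.     257.8565]
 [  0.     297.3186 193.4762]
 [  0.       0.       1.    ]] [[ 0.3926  0.9197 -0.0035]
 [ 0.8827 -0.3757  0.2824]
 [ 0.2585 -0.1139 -0.9593]] [-0.0805 -0.5437  0.3021]
```

View pics/w0.png

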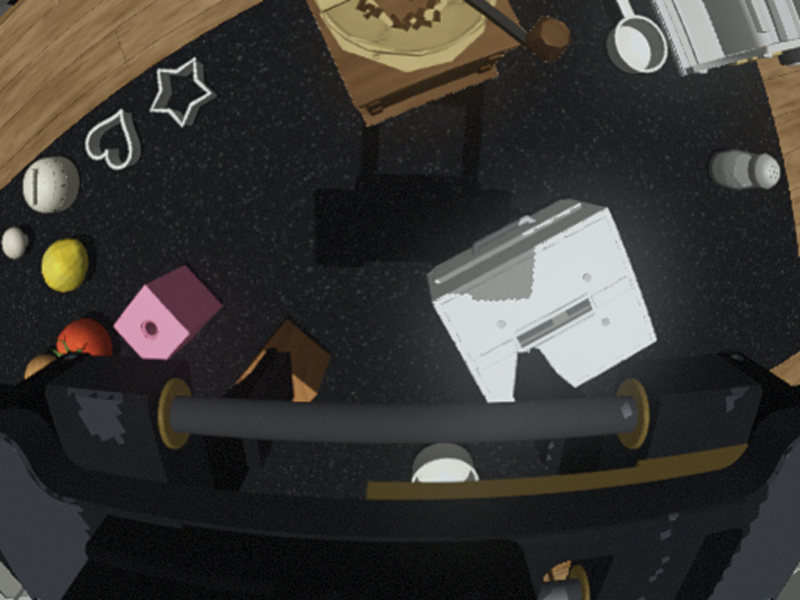

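The wrist camera looks on the robot side of the tool. The box shows at (545,300) and the slot from (519,345) to (592,303), but the fingers hide the stand. I move farther out so both are clear.

Request:
play_rows(motion=[[[-0.5567,0.0533,0,0,0,0],[-0.5567,0.0533,0,0,0,0],[-0.5567,0.0533,0,0,0,0],[-0.5567,0.0533,0,0,0,0],[-0.5567,0.0533,0,0,0,0],[-0.5567,0.0533,0,0,0,0],[-0.5567,0.0533,0,0,0,0]]])

```text
time_s: 3.4
position: [0.6579, -0.1671, 0.2989]
tcp_rot: [[-0.922, 0.386, -0.003], [0.386, 0.922, 0.001], [0.003, 0.0, -1.0]]
force: [-0.3, -0.6, 0.7]
opening: 1.0
grasp_force: 0.0
```

```bash
python3 - <<'E'
from h import *
np.set_printoptions(precision=4,suppress=True)
c=cap('wrist')
for k in ['box','slot','rod','stand']:
    print(k,[(np.round(d['at'],3).tolist(),round(d['confidence'],2)) for d in finder.recognise('wrist',k)][:3])
cv2.imwrite('pics/w1.png',cv2.resize(c['frame'][:,:,::-1],(800,600),interpolation=cv2.INTER_CUBIC))
np.savez('w1.npz',**c)
s=bot.read_state();print(s['tcp_rot'],s['position'],s['time_s'])
E
```

```text
box [([0.59, -0.04, 0.099], 0.87), ([0.562, -0.272, 0.138], 0.29)]
slot []
rod [([0.563, -0.274, 0.138], 0.95)]
stand [([0.563, -0.265, 0.084], 0.66), ([0.467, -0.351, 0.083], 0.57), ([0.77, 0.152, 0.031], 0.36)]
[[-0.9217  0.388   0.0004]
 [ 0.388   0.9217 -0.0001]
 [-0.0004  0.     -1.    ]] [ 0.658  -0.1684  0.3005] 3.65
```

View pics/w1.png

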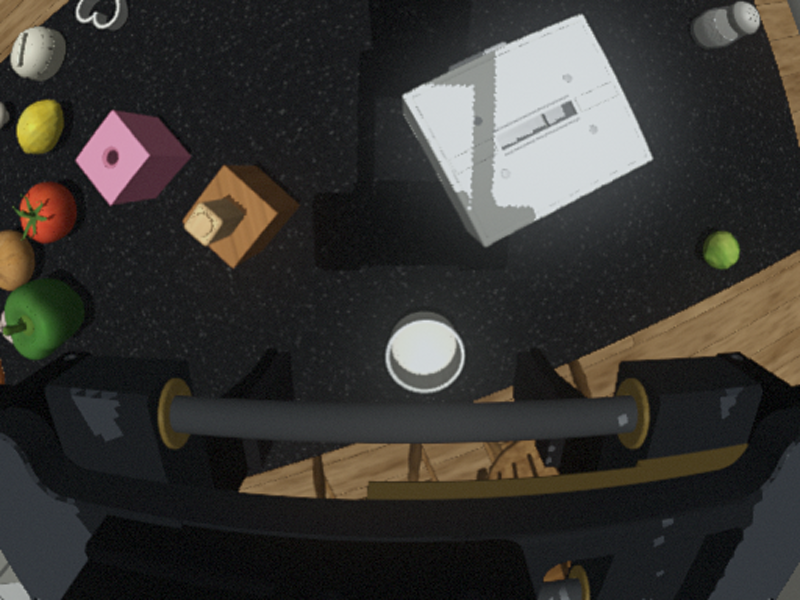

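The rod grip shows at (203,224), the stand at (235,215) and the slot from (502,150) to (577,105). I enlarge both for the corners.

```bash
python3 - <<'E'
from h import *
c=np.load('w1.npz');f=c['frame'][:,:,::-1]
a=cv2.resize(f[100:175,112:197],None,fx=7,fy=7,interpolation=cv2.INTER_CUBIC)
b=f[5:165,252:422]
b=cv2.resize(b,None,fx=3.2,fy=3.2,interpolation=cv2.INTER_CUBIC)
cv2.imwrite('pics/a.png',a);cv2.imwrite('pics/b.png',b)
P=lambda u,v,z: ray(c,u*.64,v*.64,z,True)
L=np.array([P(*p,.1) for p in [(404,97),(583,15),(652,158),(487,247)]])
print(L.round(4),L.mean(0),[np.linalg.norm(L[i]-L[i-1]) for i in range(4)])
for i in range(4): d=L[i]-L[i-1];print(np.degrees(np.arctan2(d[1],d[0]))%90)
E
```

```text
[[ 0.5369 -0.1156  0.1   ]
 [ 0.5198  0.0418  0.1   ]
 [ 0.6453  0.0547  0.1   ]
 [ 0.6637 -0.1008  0.1   ]] [ 0.59142108 -0.02999964  0.1       ] [np.float64(0.12759900140940164), np.float64(0.1583013584452964), np.float64(0.1261834537991629), np.float64(0.15653310800974032)]
6.66895347913831
6.231165413198013
5.868051808611782
6.748869198763757
```

View pics/a.png

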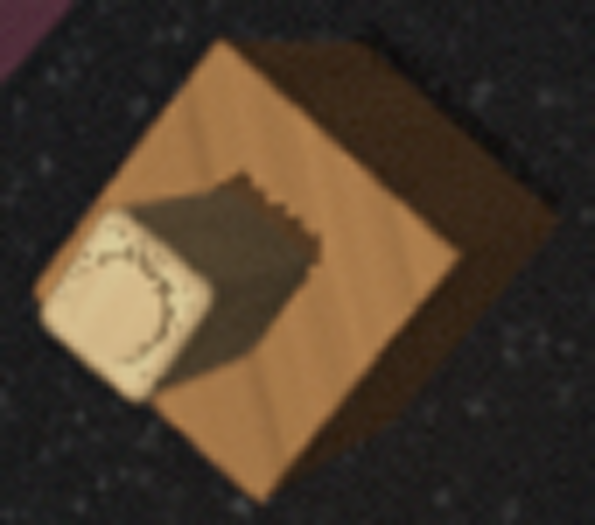

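View pics/b.png

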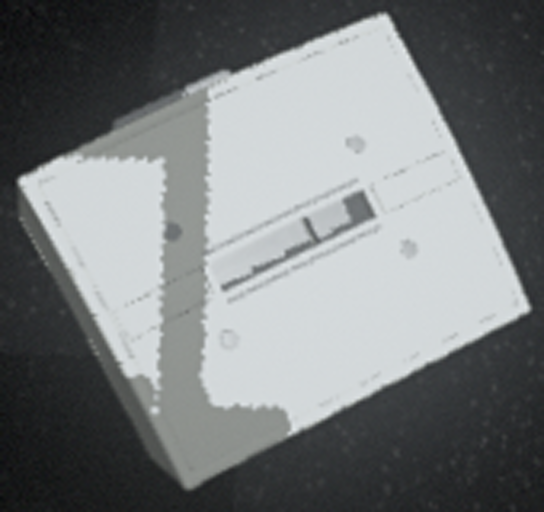

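```bash
cat > m.py <<'E'
from h import *
np.set_printoptions(precision=4,suppress=True)
c=np.load('w1.npz')
def S(name,pts,s,ou,ov,z):
    L=np.array([ray(c,(u+.5)/s-.5+ou,(v+.5)/s-.5+ov,z,True)[:2] for u,v in pts])
    print(name,L.tolist() if 0 else L.round(4).tolist(),'mean',L.mean(0))
    for i in range(len(L)): d=L[i]-L[i-1];print('  len',round(np.hypot(*d),4),'ang',round(np.degrees(np.arctan2(d[1],d[0])),1))
    return L
S('lid',[(20,180),(388,12),(530,308),(187,490)],3.2,252,5,.1)
S('slot',[(217,278),(367,203)],3.2,252,5,.1)
S('grip',[(117,207),(213,290),(138,405),(42,312)],7,112,100,.139)
S('stand',[(222,38),(460,255),(263,503),(33,293)],7,112,100,.085)
E
python3 m.py
```

```text
lid [[0.5354, -0.1158], [0.5182, 0.0422], [0.645, 0.0548], [0.6626, -0.1024]] mean [ 0.5903 -0.0303]
  len 0.128 ang -174.0
  len 0.1589 ang 96.2
  len 0.1274 ang 5.7
  len 0.1582 ang -83.6
slot [[0.5942, -0.0637], [0.5865, 0.0018]] mean [ 0.5904 -0.0309]
  len 0.0659 ang -83.3
  len 0.0659 ang 96.7
grip [[0.5481, -0.2732], [0.5669, -0.264], [0.5775, -0.284], [0.557, -0.2927]] mean [ 0.5624 -0.2785]
  len 0.0215 ang 114.6
  len 0.0209 ang 26.2
  len 0.0226 ang -62.0
  len 0.0223 ang -156.8
stand [[0.5223, -0.2651], [0.5771, -0.2407], [0.6021, -0.2951], [0.5472, -0.3203]] mean [ 0.5622 -0.2803]
  len 0.0605 ang 114.3
  len 0.06 ang 24.0
  len 0.0599 ang -65.4
  len 0.0604 ang -155.3
```

Converted, -0.1388 m / 0.3 = -0.4627, 0.0453 m / 0.3 = 0.151, 42.8 degrees / 60 = 0.7133.

Request:
play_rows(motion=[[[0.151,-0.4627,0.3333,0,0,0.7133],[0.151,-0.4627,0.3333,0,0,0.7133],[0.151,-0.4627,0.3333,0,0,0.7133],[0.151,-0.4627,0.3333,0,0,0.7133],[0.151,-0.4627,0.3333,0,0,0.7133],[0.151,-0.4627,0.3333,0,0,0.7133],[0.151,-0.4627,0.3333,0,0,0.7133],[0.151,-0.4627,0.3333,0,0,0.7133]]])

```text
time_s: 4.32
position: [0.5631, -0.2797, 0.2003]
tcp_rot: [[-0.415, 0.91, 0.001], [0.91, 0.415, -0.0], [-0.001, 0.001, -1.0]]
force: [0.4, 0.9, 0.4]
opening: 1.0
grasp_force: 0.0
```

```bash
python3 - <<'E'
from h import *
np.set_printoptions(precision=4,suppress=True)
s=bot.read_state();print(s['tcp_rot'],s['position'],s['joint_positions'],s['force'])
c=cap('wrist');np.savez('w2.npz',**c)
for k in ['rod','stand']: print(k,[(np.round(d['at'],4).tolist(),round(d['confidence'],2)) for d in finder.recognise('wrist',k)][:3])
for X in [(.5622,-.279,.139),(.5622,-.2803,.085)]: print(proj(c,X,True)*800/512)
cv2.imwrite('pics/w2.png',cv2.resize(c['frame'][:,:,::-1],(800,600),interpolation=cv2.INTER_CUBIC))
E
```

```text
[[-0.4146  0.91    0.0008]
 [ 0.91    0.4146 -0.0005]
 [-0.0008  0.0006 -1.    ]] [ 0.5631 -0.2797  0.2003] [-36.5819  33.0231  83.7829   0.0063  63.1384 -61.0806] [0.3939 0.9012 0.438 ]
rod [([0.5622, -0.2763, 0.1391], 0.69)]
stand [([0.5492, -0.2655, 0.0864], 0.76), ([0.4618, -0.3449, 0.0827], 0.67)]
[399.9681 333.3008]
[399.6777 303.4984]
```

View pics/w2.png

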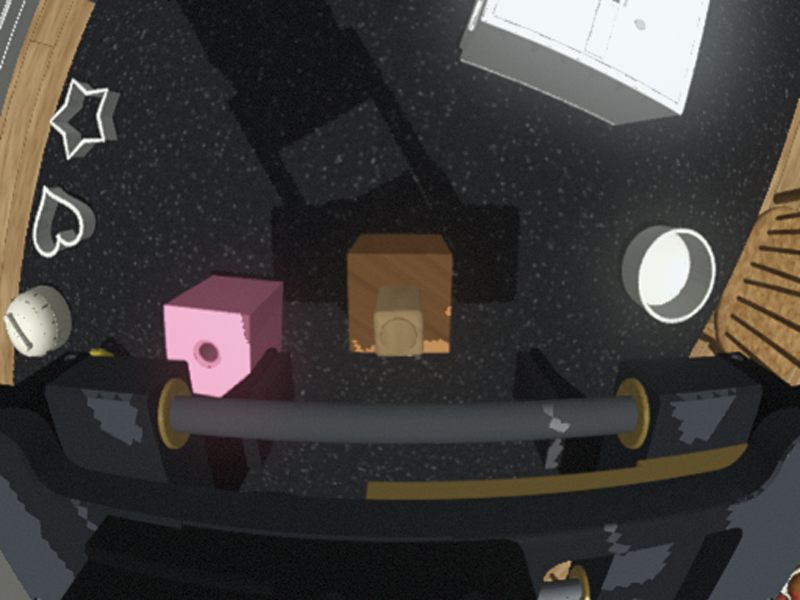

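The jaws straddle the grip squarely (grip at (399,335), stand centre near (400,301)). I descend and grasp.

Converted, 0.09 m / 0.3 = 0.3, 0.08 m / 0.3 = 0.2667.

Request:
play_rows(motion=[[[0,0,0.1,0,0,0],[0,0,0.2,0,0,0],[0,0,0.2667,0,0,0],[0,0,0.3,0,0,0],[0,0,0.3,0,0,0]]])

```text
time_s: 4.88
position: [0.5624, -0.2781, 0.1074]
tcp_rot: [[-0.414, 0.91, -0.004], [0.91, 0.414, 0.003], [0.004, -0.002, -1.0]]
force: [-0.9, -0.1, 0.5]
opening: 0.996
grasp_force: 0.0
```

Request:
play_rows(motion=[[[0,0,0,0,0,0],[0,0,0,0,0,0],[0,0,0,0,0,0],[0,0,0,0,0,0],[0,0,0,0,0,0],[0,0,0,0,0,0],[0,0,0,0,0,0],[0,0,0,0,0,0]]], fingers=0.0)

```text
time_s: 5.55
position: [0.5633, -0.2796, 0.1097]
tcp_rot: [[-0.412, 0.911, 0.0], [0.911, 0.412, -0.0], [-0.0, 0.0, -1.0]]
force: [-0.1, 0.2, -0.4]
opening: 0.476
grasp_force: 0.0
```

Request:
play_rows(motion=[[[0,0,0,0,0,0],[0,0,0,0,0,0],[0,0,0,0,0,0],[0,0,0,0,0,0],[0,0,0,0,0,0],[0,0,0,0,0,0]]])

```text
time_s: 6.05
position: [0.5632, -0.2795, 0.1095]
tcp_rot: [[-0.412, 0.911, -0.0], [0.911, 0.412, 0.0], [0.0, -0.0, -1.0]]
force: [-0.3, 0.3, -0.5]
opening: 0.276
grasp_force: 30.0
```

```bash
python3 - <<'E'
from h import *
np.set_printoptions(precision=4,suppress=True)
for i in range(3):
    cap('wrist');s=bot.read_state();print(s['tcp_rot'],s['position'],s['opening'],s['grasp_force'],s['force'],s['moment'])
E
```

```text
[[-0.4123  0.9111 -0.0002]
 [ 0.9111  0.4123  0.0001]
 [ 0.0002 -0.0001 -1.    ]] [ 0.5633 -0.2795  0.1095] 0.2686126030222103 29.999911221675575 [-0.3     0.7112 -0.2953] [-0.0955  0.0919 -0.0093]
[[-0.4123  0.911  -0.0001]
 [ 0.911   0.4123  0.0001]
 [ 0.0002 -0.0001 -1.    ]] [ 0.5633 -0.2795  0.1095] 0.27648811159479003 29.999867035076022 [-0.4342  1.0168 -0.2417] [-0.0876  0.056   0.0312]
[[-0.4123  0.911  -0.0001]
 [ 0.911   0.4123  0.0001]
 [ 0.0002 -0.0001 -1.    ]] [ 0.5633 -0.2795  0.1095] 0.27622334835235 30.000049949157983 [-0.8445  0.1531  0.2383] [-0.0999  0.0787 -0.0593]
```

Gripped (24 mm, 30 N). The home TCP is (0.5633, -0.2795, 0.1095). Lift.

Request:
play_rows(motion=[[[0,0,-0.0333,0,0,0],[0,0,-0.1,0,0,0],[0,0,-0.1833,0,0,0],[0,0,-0.2667,0,0,0],[0,0,-0.3667,0,0,0],[0,0,-0.4333,0,0,0],[0,0,-0.4333,0,0,0]]])

```text
time_s: 6.78
position: [0.566, -0.2812, 0.2457]
tcp_rot: [[-0.412, 0.911, 0.009], [0.911, 0.413, -0.007], [-0.01, 0.006, -1.0]]
force: [0.9, -0.8, 0.4]
opening: 0.273
grasp_force: 30.0
```

```bash
python3 - <<'E'
from h import *
np.set_printoptions(precision=4,suppress=True)
s=bot.read_state();print(s['tcp_rot'],s['position'],s['opening'],s['grasp_force'],s['force'],s['moment'])
R=np.array(s['tcp_rot']);p=np.array(s['position'])
b=np.radians(6.1);tgt=np.array([.5903,-.0305,.240])+ 0.024*np.array([-np.sin(b),np.cos(b),0])*0
print('to slot in tool',R.T@(tgt-p),'box y in tool',R.T@[-np.sin(b),np.cos(b),0],'box x in tool',R.T@[np.cos(b),np.sin(b),0])
E
```

```text
[[-0.4125  0.9109  0.0093]
 [ 0.9109  0.4125 -0.0067]
 [-0.01    0.0057 -0.9999]] [ 0.566  -0.2812  0.2457] 0.27317611064951286 29.999911703635007 [ 0.8563 -0.7682  0.4395] [-0.0714  0.0183  0.017 ]
to slot in tool [0.2184 0.1255 0.0042] box y in tool [ 0.9496  0.3134 -0.0077] box x in tool [-0.3133  0.9496  0.0086]
```

Converted, 0.2157 m / 0.3 = 0.719, 0.1273 m / 0.3 = 0.4243.

Request:
play_rows(motion=[[[0.719,0.4243,0,0,0,0],[0.719,0.4243,0,0,0,0],[0.719,0.4243,0,0,0,0],[0.719,0.4243,0,0,0,0],[0.719,0.4243,0,0,0,0],[0.719,0.4243,0,0,0,0],[0.719,0.4243,0,0,0,0],[0.719,0.4243,0,0,0,0]]])

```text
time_s: 7.45
position: [0.5897, -0.0277, 0.2388]
tcp_rot: [[-0.417, 0.909, -0.002], [0.909, 0.417, 0.0], [0.001, -0.001, -1.0]]
force: [0.3, -0.8, -0.9]
opening: 0.273
grasp_force: 30.0
```

Converted, 0.024 m / 0.3 = 0.08, 0.012 m / 0.3 = 0.04.

Request:
play_rows(motion=[[[0,0,0.04,0,0,0],[0,0,0.08,0,0,0],[0,0,0.08,0,0,0],[0,0,0.08,0,0,0],[0,0,0.08,0,0,0],[0,0,0.08,0,0,0]]])

```text
time_s: 7.95
position: [0.5908, -0.0314, 0.2161]
tcp_rot: [[-0.411, 0.911, 0.001], [0.911, 0.411, -0.0], [-0.001, 0.001, -1.0]]
force: [-0.3, 0.0, -0.8]
opening: 0.273
grasp_force: 30.0
```

```bash
python3 - <<'E'
from h import *
np.set_printoptions(precision=4,suppress=True)
c=cap('wrist');np.savez('w3.npz',**c)
s=bot.read_state();print(s['time_s'],s['tcp_rot'],s['position'],s['joint_positions'],s['force'],s['moment'])
p=np.array(s['position'])+np.array(s['tcp_rot'])[:,2]*.0995
b=np.radians(6.1);ex=np.array([np.cos(b),np.sin(b),0]);ey=np.array([-np.sin(b),np.cos(b),0])
print('tip',p,proj(c,p,True))
o=np.array([.5903,-.0305,.1])
for y in(-.034,.034):
  for x in(-.006,.006): print(proj(c,o+ex*x+ey*y,True).round(1))
for n in('wrist','top'):
    if n=='top':cap(n)
    for k in ['slot','box','rod','rod_tip']: print(n,k,[(np.round(d['at'],4).tolist(),round(d['confidence'],2)) for d in finder.recognise(n,k)][:2])
f=c['frame'][:,:,::-1]
cv2.imwrite('pics/w3.png',cv2.resize(f[60:260,130:396],None,fx=3,fy=3,interpolation=cv2.INTER_CUBIC))
E
```

```text
8.0 [[-0.4116  0.9114  0.0013]
 [ 0.9114  0.4116 -0.0004]
 [-0.0009  0.001  -1.    ]] [ 0.5908 -0.0312  0.2162] [-13.8348  29.1874  88.4669  -0.0048  62.2694 -38.1363] [ 0.0063 -0.1397 -0.4792] [-0.0618  0.0548 -0.0151]
tip [ 0.5909 -0.0312  0.1167] [257.1094 199.0745]
[239.5 223.7]
[251.7 227.4]
[262.4 155.4]
[275.3 159.6]
wrist slot [([0.5768, -0.0046, 0.0987], 0.82)]
wrist box [([0.5789, -0.005, 0.0987], 0.93)]
wrist rod [([0.5897, -0.0244, 0.2318], 0.88)]
wrist rod_tip [([0.5897, -0.0217, 0.231], 0.92)]
top slot [([0.6046, 0.0424, 0.1029], 0.55)]
top box [([0.6024, 0.0404, 0.1014], 0.79)]
top rod []
top rod_tip []
```

View pics/w3.png

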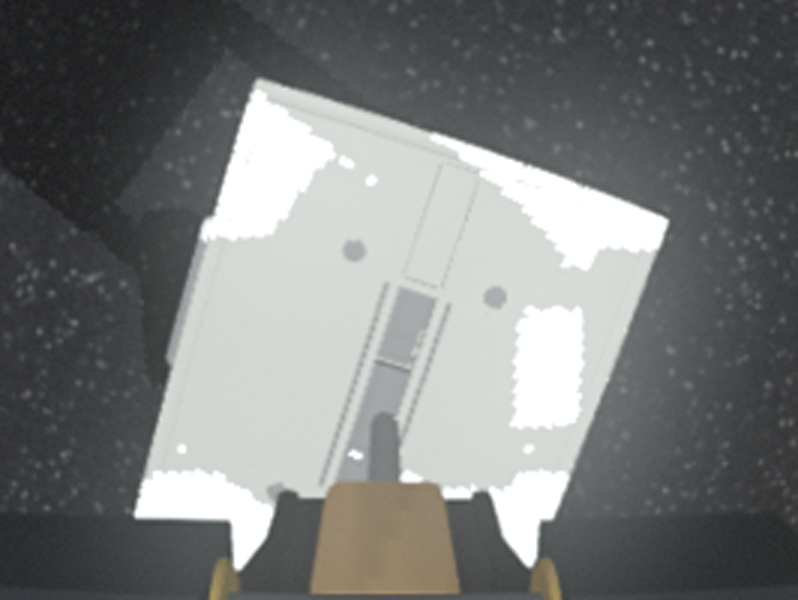

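The tip is at (382,413) and the slot's far end at (398,288) to (438,298). Both match my projection to within about 0.5 mm, so the rod is over the slot. I lower it in.

Converted, 0.026 m / 0.3 = 0.0867, 0.022 m / 0.3 = 0.0733.

Request:
play_rows(motion=[[[0,0,0.0267,0,0,0],[0,0,0.0467,0,0,0],[0,0,0.06,0,0,0],[0,0,0.0733,0,0,0],[0,0,0.0867,0,0,0],[0,0,0.0867,0,0,0]]])

```text
time_s: 8.95
position: [0.5897, -0.0304, 0.1883]
tcp_rot: [[-0.412, 0.911, -0.002], [0.911, 0.412, 0.001], [0.001, -0.002, -1.0]]
force: [0.1, -0.0, -0.1]
opening: 0.271
grasp_force: 30.0
```

Converted, 0.014 m / 0.3 = 0.0467, 0.01 m / 0.3 = 0.0333.

Request:
play_rows(motion=[[[0,0,0.0167,0,0,0],[0,0,0.0333,0,0,0],[0,0,0.0467,0,0,0],[0,0,0.0467,0,0,0],[0,0,0.0467,0,0,0]]])

```text
time_s: 9.37
position: [0.5902, -0.0304, 0.1752]
tcp_rot: [[-0.412, 0.911, -0.001], [0.911, 0.412, 0.0], [0.0, -0.001, -1.0]]
force: [0.0, 0.4, -1.7]
opening: 0.277
grasp_force: 30.0
```

Request:
play_rows(motion=[[[0,0,0.0033,0,0,0],[0,0,0.0067,0,0,0],[0,0,0.01,0,0,0],[0,0,0.0133,0,0,0],[0,0,0.0167,0,0,0],[0,0,0.02,0,0,0],[0,0,0.02,0,0,0],[0,0,0.02,0,0,0]]])

```text
time_s: 10.03
position: [0.5903, -0.0305, 0.1695]
tcp_rot: [[-0.412, 0.911, -0.0], [0.911, 0.412, -0.0], [0.0, -0.0, -1.0]]
force: [-0.4, -1.3, -0.1]
opening: 0.273
grasp_force: 30.0
```

Converted, 0.002 m / 0.3 = 0.0067, 0.0015 m / 0.3 = 0.005.

Request:
play_rows(motion=[[[0,0,0.0017,0,0,0],[0,0,0.0033,0,0,0],[0,0,0.005,0,0,0],[0,0,0.0067,0,0,0],[0,0,0.0067,0,0,0]]])

```text
time_s: 10.45
position: [0.5905, -0.0305, 0.1688]
tcp_rot: [[-0.412, 0.911, 0.001], [0.911, 0.412, -0.0], [-0.0, 0.0, -1.0]]
force: [-1.8, 0.0, 6.0]
opening: 0.276
grasp_force: 30.0
```

The deck is felt at y=0 (6 N, TCP z 0.1688). I peck at y=+7.

Converted, 0.0066 m / 0.3 = 0.022, -0.005 m / 0.3 = -0.0167.

Request:
play_rows(motion=[[[0,0,-0.0133,0,0,0],[0,0,-0.0167,0,0,0],[0.011,0.0037,-0.0167,0,0,0],[0.022,0.0073,-0.0167,0,0,0],[0.022,0.0073,-0.0167,0,0,0],[0.022,0.0073,-0.01,0,0,0],[0.022,0.0073,-0.0033,0,0,0],[0.022,0.0073,0,0,0,0]]])

```text
time_s: 11.12
position: [0.5894, -0.0235, 0.167]
tcp_rot: [[-0.412, 0.911, -0.001], [0.911, 0.412, 0.0], [0.0, -0.001, -1.0]]
force: [-0.3, 0.3, -0.8]
opening: 0.272
grasp_force: 30.0
```

Request:
play_rows(motion=[[[0,0,0,0,0,0],[0,0,0,0,0,0]]])

```text
time_s: 11.28
position: [0.5895, -0.0236, 0.1673]
tcp_rot: [[-0.412, 0.911, -0.001], [0.911, 0.412, 0.0], [0.0, -0.0, -1.0]]
force: [-0.3, 0.4, 0.1]
opening: 0.276
grasp_force: 30.0
```

It is in the gap. Down to the tab.

Converted, 0.0085 m / 0.3 = 0.0283, 0.0075 m / 0.3 = 0.025.

Request:
play_rows(motion=[[[0,0,0.005,0,0,0],[0,0,0.01,0,0,0],[0,0,0.015,0,0,0],[0,0,0.02,0,0,0],[0,0,0.025,0,0,0],[0,0,0.0283,0,0,0],[0,0,0.0283,0,0,0]]])

```text
time_s: 11.87
position: [0.5896, -0.0231, 0.1596]
tcp_rot: [[-0.412, 0.911, 0.0], [0.911, 0.412, 0.001], [0.001, 0.0, -1.0]]
force: [-1.5, 2.5, 3.8]
opening: 0.273
grasp_force: 30.0
```

Converted, 0.0065 m / 0.3 = 0.0217, 0.001 m / 0.3 = 0.0033.

Request:
play_rows(motion=[[[0.003,0.001,0.0033,0,0,0],[0.003,0.001,0.0067,0,0,0],[0.003,0.001,0.01,0,0,0],[0.003,0.001,0.0133,0,0,0],[0.003,0.001,0.0167,0,0,0],[0.003,0.001,0.0193,0,0,0],[0.003,0.001,0.0217,0,0,0],[0.003,0.001,0.0217,0,0,0]]])

```text
time_s: 12.53
position: [0.5897, -0.0229, 0.1534]
tcp_rot: [[-0.413, 0.911, 0.001], [0.911, 0.413, -0.001], [-0.001, 0.0, -1.0]]
force: [-1.3, 0.8, 5.2]
opening: 0.276
grasp_force: 30.0
```

```bash
python3 - <<'E'
from h import *
np.set_printoptions(precision=4,suppress=True)
for i in range(3):
    c=cap('scene');s=bot.read_state();print(s['position'],s['force'],s['tcp_rot'])
print([(np.round(d['at'],3).tolist(),round(d['confidence'],2)) for d in finder.recognise('scene','drawer')][:2])
E
```

```text
[ 0.5897 -0.0228  0.1534] [-1.0206  1.2909  6.848 ] [[-0.4126  0.9109  0.0006]
 [ 0.9109  0.4126 -0.0007]
 [-0.0009  0.0003 -1.    ]]
[ 0.5897 -0.0229  0.1535] [-1.4026  1.2393  5.9575] [[-0.4126  0.9109  0.0006]
 [ 0.9109  0.4126 -0.0007]
 [-0.0009  0.0003 -1.    ]]
[ 0.5897 -0.0228  0.1534] [-2.4175  0.8894  5.7986] [[-0.4126  0.9109  0.0006]
 [ 0.9109  0.4126 -0.0007]
 [-0.0009  0.0002 -1.    ]]
[([0.545, -0.295, 0.074], 0.36)]
```

Converted, 0.0014 m / 0.3 = 0.0047, 0.001 m / 0.3 = 0.0033.

Request:
play_rows(motion=[[[0,0,0.0017,0,0,0],[0,0,0.0033,0,0,0],[0,0,0.0047,0,0,0],[0,0,0.0047,0,0,0],[0,0,0.0047,0,0,0],[0,0,0.0047,0,0,0]]])

```text
time_s: 13.23
position: [0.5898, -0.0229, 0.1527]
tcp_rot: [[-0.413, 0.911, 0.001], [0.911, 0.413, -0.001], [-0.001, 0.0, -1.0]]
force: [-2.6, 1.2, 8.4]
opening: 0.271
grasp_force: 30.0
```

```bash
python3 - <<'E'
from h import *
np.set_printoptions(precision=4,suppress=True)
s=bot.read_state();print(s['position'],s['force'])
a=cap('scene')['frame'];b=cap('wrist')['frame']
a=cv2.resize(a[150:250,190:310],None,fx=4,fy=4)
b=cv2.resize(b[50:230,120:300],(400,400))
cv2.imwrite('pics/d.png',np.hstack([a[:400,:390],b[:,:]])[:,:,::-1])
E
```

```text
[ 0.5898 -0.0229  0.1527] [-2.5624  1.2452  8.3722]
```

View pics/d.png

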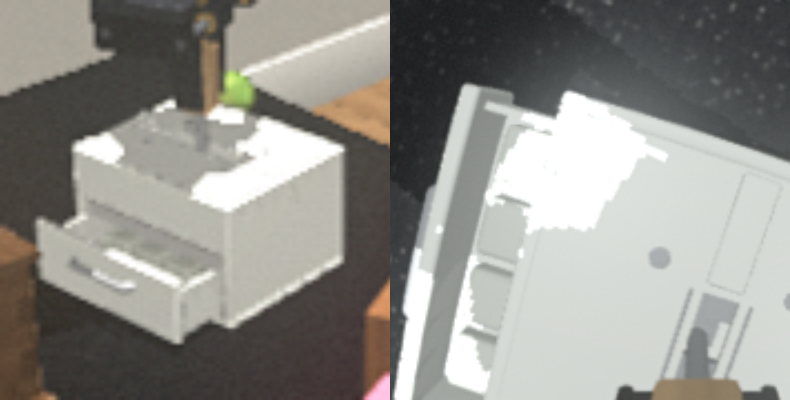

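The drawer is fully open in both views (left view: front at about (110,290), tray showing). I withdraw straight up and return.

Converted, -0.0884 m / 0.3 = -0.2947, -0.075 m / 0.3 = -0.25.

Request:
play_rows(motion=[[[0,0,-0.02,0,0,0],[0,0,-0.0533,0,0,0],[0,0,-0.1,0,0,0],[0,0,-0.15,0,0,0],[0,0,-0.2,0,0,0],[0,0,-0.25,0,0,0],[0,0,-0.2947,0,0,0],[0,0,-0.2947,0,0,0]]])

```text
time_s: 14.0
position: [0.5914, -0.0236, 0.2426]
tcp_rot: [[-0.413, 0.911, 0.006], [0.911, 0.413, -0.003], [-0.005, 0.005, -1.0]]
force: [-0.2, 0.3, -0.1]
opening: 0.278
grasp_force: 30.0
```

Converted, -0.2232 m / 0.3 = -0.744, -0.1954 m / 0.3 = -0.6513.

Request:
play_rows(motion=[[[-0.093,-0.054,0,0,0,0],[-0.186,-0.1083,0,0,0,0],[-0.279,-0.1623,0,0,0,0],[-0.372,-0.2163,0,0,0,0],[-0.465,-0.2703,0,0,0,0],[-0.5583,-0.3247,0,0,0,0],[-0.6513,-0.3787,0,0,0,0],[-0.744,-0.4327,0,0,0,0]]])

```text
time_s: 14.67
position: [0.5624, -0.2812, 0.2385]
tcp_rot: [[-0.412, 0.911, -0.002], [0.911, 0.412, 0.0], [0.001, -0.001, -1.0]]
force: [0.9, 0.2, -0.4]
opening: 0.272
grasp_force: 30.0
```

Converted, 0.036 m / 0.3 = 0.12, 0.024 m / 0.3 = 0.08.

Request:
play_rows(motion=[[[0,0,0.04,0,0,0],[0,0,0.08,0,0,0],[0,0,0.12,0,0,0],[0,0,0.12,0,0,0],[0,0,0.12,0,0,0],[0,0,0.12,0,0,0]]])

```text
time_s: 15.17
position: [0.5635, -0.2797, 0.2036]
tcp_rot: [[-0.413, 0.911, -0.0], [0.911, 0.413, -0.0], [-0.0, -0.0, -1.0]]
force: [-0.5, 0.3, -1.4]
opening: 0.273
grasp_force: 30.0
```

```bash
python3 - <<'E'
from h import *
np.set_printoptions(precision=4,suppress=True)
c=cap('wrist')
s=bot.read_state();print(s['time_s'],s['tcp_rot'],s['position'],s['force'])
p=np.array(s['position'])+np.array(s['tcp_rot'])[:,2]*.0995
print('tip',p,proj(c,p,True))
f=c['frame'][:,:,::-1]
for h in [(.5622,-.2803),(.5633,-.2795)]: print((proj(c,[*h,.085],True)-[200,150])*6)
cv2.imwrite('pics/e.png',cv2.resize(f[150:250,200:320],None,fx=6,fy=6,interpolation=cv2.INTER_CUBIC))
E
```

```text
15.2167 [[-0.4126  0.9109  0.0008]
 [ 0.9109  0.4126 -0.001 ]
 [-0.0012  0.0004 -1.    ]] [ 0.5637 -0.2797  0.2041] [ 0.5847 -0.2759 -0.7031]
tip [ 0.5638 -0.2798  0.1046] [257.3329 199.7189]
[333.4545 258.7503]
[342.1613 257.0322]
```

View pics/e.png

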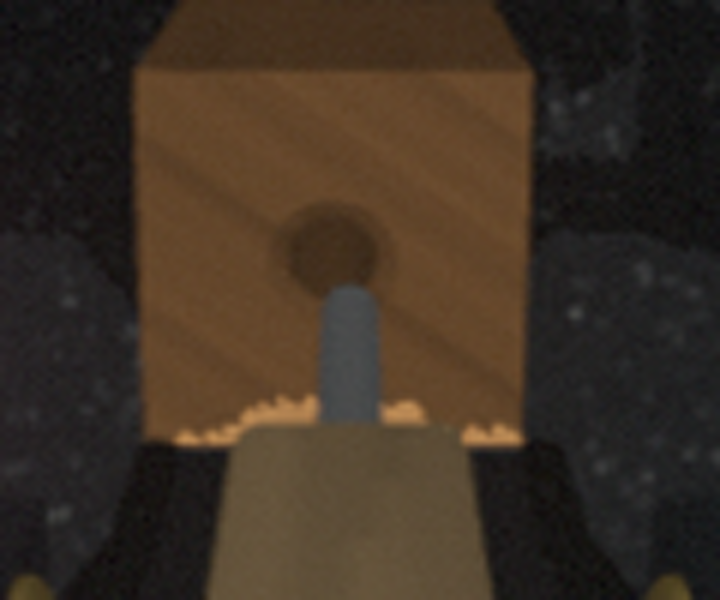

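The hole centre is at (333,252) and the rod axis at x≈349, so the hole lies about 2 mm towards tool −y and 0.8 mm towards +x. I correct for that and lower.

Converted, 0.034 m / 0.3 = 0.1133, -0.0018 m / 0.3 = -0.006.

Request:
play_rows(motion=[[[0.0027,-0.006,0,0,0,0],[0.0027,-0.006,0.0333,0,0,0],[0.0027,-0.006,0.06,0,0,0],[0.0027,-0.006,0.0867,0,0,0],[0.0027,-0.006,0.1133,0,0,0],[0.0027,-0.006,0.1133,0,0,0]]])

```text
time_s: 15.72
position: [0.5601, -0.2786, 0.167]
tcp_rot: [[-0.412, 0.911, -0.004], [0.911, 0.412, 0.003], [0.004, -0.002, -1.0]]
force: [-0.2, 1.0, -0.1]
opening: 0.273
grasp_force: 30.0
```

Converted, 0.055 m / 0.3 = 0.1833, 0.048 m / 0.3 = 0.16.

Request:
play_rows(motion=[[[0,0,0.0333,0,0,0],[0,0,0.0667,0,0,0],[0,0,0.1,0,0,0],[0,0,0.1333,0,0,0],[0,0,0.16,0,0,0],[0,0,0.1833,0,0,0],[0,0,0.1833,0,0,0],[0,0,0.1833,0,0,0]]])

```text
time_s: 16.38
position: [0.5612, -0.2794, 0.1139]
tcp_rot: [[-0.412, 0.911, -0.001], [0.911, 0.412, 0.001], [0.001, -0.001, -1.0]]
force: [-0.8, -0.2, -0.0]
opening: 0.276
grasp_force: 30.0
```

Converted, 0.0055 m / 0.3 = 0.0183, 0.001 m / 0.3 = 0.0033.

Request:
play_rows(motion=[[[0,0,0.0033,0,0,0],[0,0,0.0067,0,0,0],[0,0,0.01,0,0,0],[0,0,0.0133,0,0,0],[0,0,0.0167,0,0,0],[0,0,0.0183,0,0,0],[0,0,0.0183,0,0,0],[0,0,0.0183,0,0,0]]])

```text
time_s: 17.05
position: [0.5614, -0.2796, 0.1095]
tcp_rot: [[-0.412, 0.911, 0.0], [0.911, 0.412, -0.0], [-0.0, 0.0, -1.0]]
force: [-1.2, 0.5, 2.2]
opening: 0.273
grasp_force: 30.0
```

Seated at z 0.1095 with about 2 N. Release.

Request:
play_rows(motion=[[[0,0,0,0,0,0],[0,0,0,0,0,0],[0,0,0,0,0,0],[0,0,0,0,0,0],[0,0,0,0,0,0],[0,0,0,0,0,0],[0,0,0,0,0,0],[0,0,0,0,0,0]]], fingers=0.07)

```text
time_s: 17.72
position: [0.5614, -0.2795, 0.109]
tcp_rot: [[-0.412, 0.911, 0.0], [0.911, 0.412, -0.0], [-0.0, -0.0, -1.0]]
force: [0.5, 0.1, 0.2]
opening: 0.768
grasp_force: 0.0
```

Converted, -0.17 m / 0.3 = -0.5667, -0.13 m / 0.3 = -0.4333.

Request:
play_rows(motion=[[[0,0,-0.0667,0,0,0],[0,0,-0.1667,0,0,0],[0,0,-0.3,0,0,0],[0,0,-0.4333,0,0,0],[-0.1,0,-0.5667,0,0,0],[-0.2,0,-0.5667,0,0,0],[-0.2,0,-0.5667,0,0,0],[-0.2,0,-0.5667,0,0,0]]])

```text
time_s: 18.38
position: [0.5865, -0.3358, 0.2797]
tcp_rot: [[-0.411, 0.912, 0.002], [0.912, 0.411, -0.001], [-0.002, 0.001, -1.0]]
force: [0.2, 1.7, -0.5]
opening: 0.805
grasp_force: 0.0
```

```bash
python3 - <<'E'
from h import *
for i in range(3): c=cap('wrist')
s=bot.read_state();print(s['time_s'],s['position'],s['force'],s['opening'])
for k in ['rod','stand']: print(k,[(np.round(d['at'],4).tolist(),round(d['confidence'],2)) for d in finder.recognise('wrist',k)][:3])
a=cap('scene')['frame']
f=cv2.resize(c['frame'][100:260,150:370],None,fx=1.8,fy=2.5,interpolation=cv2.INTER_CUBIC)
a=cv2.resize(a[150:310,170:330],(400,400),interpolation=cv2.INTER_CUBIC)
cv2.imwrite('pics/f.png',np.hstack([f,a])[:,:,::-1])
E
```

```text
18.5333 [ 0.58499739 -0.33277859  0.27745398] [-0.78431242 -0.07896303 -0.56618317] 0.8068799191095943
rod [([0.5661, -0.2803, 0.1396], 0.71)]
stand [([0.4668, -0.361, 0.0841], 0.78), ([0.5562, -0.2777, 0.0861], 0.71)]
```

View pics/f.png

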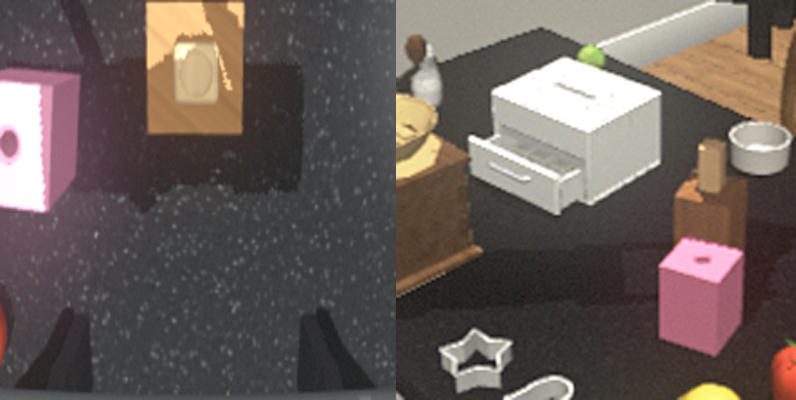

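The rod stands upright and home in its wooden stand ((197,70) left, (712,165) right). The drawer is open and nothing else has moved.

```bash
python3 -c "
from rig import bot
print(bot.hand_in())"
```

```text
the job is handed in; nothing more can be done
None
```

The drawer is open, the rod is back home in its wooden stand, and the job was handed in at about 18.5 s; the highest force I read while pressing was about 8.4 N, and nothing else in view had moved.

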